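Press home the arched row of tiles on a key rack

TASK

The five domed blue tiles on the key rack still stand proud of their seats: run your closed fingertips gently along the arched row, beginning at the tile by the brass end, so that each tile in turn is pressed fully home. Do it in one pass, not raising your hand from the row until the last tile is in, then take your hand away. Do not pick up, tip or shove the rack, and leave the dish, jar and key that stand on it alone.

Things in the scene. Friction and masses are not known exactly. Their poses are not given: they have to be found in the camera images.
- rack: Wooden key rack lying on its back on the bench, a loose board of 2.5 kg, 300 (its x) by 160 (its y) by 22 mm thick. Origin: centre of the underside; z up; its flat face is 22 mm above. A brass plate 22 mm wide covers the end at its -x; the other end is bare wood. Three brass key hooks stick out 23 mm beyond its -y edge. It lies at any yaw.
- tile1 (a joint): How far tile 1 (1 = nearest the brass end, 5 = nearest the bare end) has been pressed down into its push-fit seat, in m: about 0 to 0.001 at the start (standing proud), 0.004 fully home against a rigid stop. It needs about 2 N, and stays where it is left.
- tile2 (a joint): How far tile 2 (1 = nearest the brass end, 5 = nearest the bare end) has been pressed down into its push-fit seat, in m: about 0 to 0.001 at the start (standing proud), 0.004 fully home against a rigid stop. It needs about 2 N, and stays where it is left.
- tile3 (a joint): How far tile 3 (1 = nearest the brass end, 5 = nearest the bare end) has been pressed down into its push-fit seat, in m: about 0 to 0.001 at the start (standing proud), 0.004 fully home against a rigid stop. It needs about 2 N, and stays where it is left.
- tile4 (a joint): How far tile 4 (1 = nearest the brass end, 5 = nearest the bare end) has been pressed down into its push-fit seat, in m: about 0 to 0.001 at the start (standing proud), 0.004 fully home against a rigid stop. It needs about 2 N, and stays where it is left.
- tile5 (a joint): How far tile 5 (1 = nearest the brass end, 5 = nearest the bare end) has been pressed down into its push-fit seat, in m: about 0 to 0.001 at the start (standing proud), 0.004 fully home against a rigid stop. It needs about 2 N, and stays where it is left.
- tile1_crown (a point): Highest point of tile 1, a round blue glazed tile 44 mm across with a smooth dome 6 mm high on top, at x, y = -100, -35 mm in the rack's frame. It sinks with the tile: 32 mm above the rack's underside when fully proud, 28 mm when home (dome edge flush with the rack's face). Fingertips dragged along at that home height press each dome down as they ride onto it.
- tile2_crown (a point): Highest point of tile 2, a round blue glazed tile 44 mm across with a smooth dome 6 mm high on top, at x, y = -50, -1 mm in the rack's frame. It sinks with the tile: 32 mm above the rack's underside when fully proud, 28 mm when home (dome edge flush with the rack's face). Fingertips dragged along at that home height press each dome down as they ride onto it.
- tile3_crown (a point): Highest point of tile 3, a round blue glazed tile 44 mm across with a smooth dome 6 mm high on top, at x, y = 0, 10 mm in the rack's frame. It sinks with the tile: 32 mm above the rack's underside when fully proud, 28 mm when home (dome edge flush with the rack's face). Fingertips dragged along at that home height press each dome down as they ride onto it.
- tile4_crown (a point): Highest point of tile 4, a round blue glazed tile 44 mm across with a smooth dome 6 mm high on top, at x, y = 50, -1 mm in the rack's frame. It sinks with the tile: 32 mm above the rack's underside when fully proud, 28 mm when home (dome edge flush with the rack's face). Fingertips dragged along at that home height press each dome down as they ride onto it.
- tile5_crown (a point): Highest point of tile 5, a round blue glazed tile 44 mm across with a smooth dome 6 mm high on top, at x, y = 100, -35 mm in the rack's frame. It sinks with the tile: 32 mm above the rack's underside when fully proud, 28 mm when home (dome edge flush with the rack's face). Fingertips dragged along at that home height press each dome down as they ride onto it.
- dish: Little white pinch dish, 42 mm wide, 16 mm high, standing on the rack above the arch near its brass end; origin under its centre. To be left alone.
- jar: Little amber jar with a brass cap, 36 mm wide, 42 mm high, standing on the rack above the arch near its bare end; origin under its centre. To be left alone.
- key: Brass key with a red tag, 73 mm long, 20 mm wide, 6 mm thick, lying flat on the rack inside the arch, below the middle tile; origin under its round bow, blade to its +x, tag to its -x. To be left alone.

How it is judged:
On the way, in this order (a step that is already met when the one before it is completed fails the run):
1. tile 1 is pressed home (within 1.5 mm of its stop) (value of joint tile1 above 0.0025 m), for 0.05 s.
2. tile 2 is pressed home (within 1.5 mm of its stop) (value of joint tile2 above 0.0025 m), for 0.05 s.
3. tile 3 is pressed home (within 1.5 mm of its stop) (value of joint tile3 above 0.0025 m), for 0.05 s.
4. tile 4 is pressed home (within 1.5 mm of its stop) (value of joint tile4 above 0.0025 m), for 0.05 s.
5. tile 5 is pressed home (within 1.5 mm of its stop) (value of joint tile5 above 0.0025 m), for 0.05 s.
At the end, for the whole second after the job is handed in: All five tiles are within 1.5 mm of fully home; the rack lies flat and still, within 30 mm of where it was; dish, jar and key are within 20 mm of where they were (value of joint each of tile1, tile2, tile3, tile4, tile5 above 0.0025 m and distance of rack from where it was at the start of the episode below 0.03 m and angle between rack's own z axis and vertical below 0.05 rad and linear speed of rack below 0.02 m/s and distance of each of dish, jar, key from where it was at the start of the episode below 0.02 m); the robot touches nothing.
It fails at once if the hand is raised from the row (TCP more than 90 mm above the rack's underside, about 40 mm over the tiles) after the first tile is home and before the last is (value of joint tile1 above 0.0025 m and not (value of joint tile5 above 0.0025 m) and z of the grasp point in the frame of rack above 0.09 m).
It fails at once if the fingers press on the rack or its tiles with more than 40 N (contact force between the fingers and rack above 40 N).
It fails at once if the rack is lifted, tipped or shoved (raised 12 mm, tilted 0.1 rad or moved 30 mm) (height (world z) of rack above 0.012 m or angle between rack's own z axis and vertical above 0.1 rad or distance of rack from where it was at the start of the episode above 0.03 m).
It fails at once if the dish, jar or key is moved or lifted by more than 20 mm (distance of any of dish, jar, key from where it was at the start of the episode above 0.02 m).
It also fails if it takes over 48 s, if anything falls off the work surface, if the arm or the gripper's body presses on something with over 40 N, if the wrist force passes 120 N, or if a joint passes its speed limit or range.

ROBOT

A 6-joint arm with a two-finger parallel gripper is mounted at the origin on the work surface. World frame = base frame: x ahead of the robot, y to its left, z up, the work surface at z = 0. Lengths are in m, angles in rad, forces in N, time in s.
With the tool pointing down it reaches from about 0.325 to 0.9 m from the base axis. Payload 3.5 kg.
Tool frame: the origin (TCP) lies between the finger pads, 19 mm behind the fingertips; this is the grasp point; z points along the fingers, y is the line along which they close (so a half turn about z gives the same grasp; the last joint's range is limited). The gripper opens to 85 mm and grips with 20 to 120 N. Pads are 22 mm wide; open, the fingers measure 114 mm over their backs; the gripper's body (76 mm by 85 mm) begins 54 mm behind the grasp point. The pads swing forward as they close: fully open they stand 13 mm farther back than shut.
Start: joints at [-1.431, 0.276, -0.026, 1.268, 0, 1.467], TCP at [0.15, -0.607, 0.25] pointing down, gripper open.
Joint ranges: [-3.12, 3.12], [-0.85, 1.88], [-1.08, 1.24], [-1.95, 2.15], [-1.57, 1.53], [-3.14, 3.14]. Speed limits (rad/s): [2.57, 2.57, 3.14, 3.14, 3.14, 3.14].

INTERFACE

Orientations are given as a unit quaternion [x, y, z, w].
In Python, from bench import get_obs, grab_frame, get_calibration, close_job, look_for, silhouettes gives the robot as it stands.
- The arm moves only by the shell command python3 -m handwheel 'ROWS' [FORCE]. ROWS is JSON, one flat list of numbers, 7 for each row, row after row: the shift along the tool's x, y, z as a fraction of full scale, then the turn, a rotation vector about the tool's x, y, z as a fraction of full scale, then the opening, from 0 (shut) to 1 (fully open). A call has 1 to 20 rows; each row shifts and turns the commanded pose from where the row before left it, along the tool's axes as they then stand; what a row does not reach is not made up. Full scale, the value 1, is 30 mm for a shift and 180 degrees for a turn. A row lasts 1/10 s, in which the tool goes at most 50 mm and 8.59 degrees, less where a joint would pass 70% of its speed; a pose out of reach is approached as far as the arm can. A call with a number of a shift or a turn outside -1 to 1 is refused whole. A call with a gripper value outside its range is refused whole. The fingers move at their own pace and stop on an object; FORCE is the grip in N (left out, the last holds). Time passes only in rows, so rows that do not move let the fingers close. It gives the time, the measured TCP pose, the force, the opening and the grip force at its end, in the units of the state.
- get_obs(): the state, without advancing time (a new reading comes with each control period).
- grab_frame(name): name is "side" or "top" or "wrist"; returns the picture (400x640x3 uint8, red, green, blue); there is no depth.
- get_calibration(name): a dict with "fx", "fy", "cx", "cy" (pixels), "rvec" (rotation vector, rad) and "tvec" (3), from world to camera coordinates, as OpenCV has them; the wrist camera has in their place "tool_from_camera" (4x4, takes a point from camera to tool coordinates, whose origin is the TCP and whose axes are the flange's). Camera axes: x right, y down, z forward; pixel columns grow to the right and rows downward; lengths in m; the calibration is good to about 2 mm. A picture is of the moment at which its call begins: read the wrist's pose just before it. get_calibration takes no time and is no camera call.
- close_job(): hands the job in; it is judged then, once.
Trained networks look in the newest picture that a camera, given by its name, has taken for a name from the list of things; names that differ only in an ending like _2 or _b are one class to them, and where a whole thing is asked for, a point or a joint stands for the part that bears it (a point fixed in the world has none). Each returns a list of dicts, best first, with "score" (0 to 1); they miss things now and then, are a little off and sometimes report something else, mostly with a low value. They report only what shows in the picture. A call takes as long as a camera call.
- look_for(camera, query): "at" ([x, y, z] in m, in the coordinates of the camera as it stood for that picture, good to about 4 mm: the middle of the surface that is visible of it).
- silhouettes(camera, query): "region" (400x640 bool, what is visible of it).
The state is a dict: "time": time; "q": joint angles; "dq": joint speeds; "effort": joint torques, N m; "ee_pos": TCP position; "orientation": TCP orientation; "force": force on the tool from outside, world axes, zero at the start; "torque": the same for the moment, N m; "gripper_width": finger opening in m; "grasp_force": force on a finger pad.
Only numpy, scipy, OpenCV 4.12 (cv2) and the standard library are available. Lean on these libraries where they do the work, as an engineer would, in place of code of your own. Each camera call takes 0.05 s, during which the arm holds its last target. There are 200 camera calls.

## Working session

There is one attempt and no reset: what is moved stays moved. The work goes in short steps, Python scripts to look and compute and a shell command to move; the robot and the scene stay as the last step left them, time stands still between calls to the robot, and variables do not carry over. Pictures are saved under pics/ and viewed, at most 10 in all, crops included, and the job is handed in when it is done.

```bash
mkdir -p pics; cat > h.py <<'E'
import numpy as np, cv2
from scipy.spatial.transform import Rotation as R
from bench import *
def w2c(c):
    return cv2.Rodrigues(np.array(c["rvec"],float))[0], np.array(c["tvec"],float)
def toworld(cam,p):
    c=get_calibration(cam); Rm,t=w2c(c); return Rm.T@(np.array(p)-t)
def ray_at_z(cam,uv,z):
    c=get_calibration(cam); Rm,t=w2c(c)
    d=Rm.T@np.array([(uv[0]-c["cx"])/c["fx"],(uv[1]-c["cy"])/c["fy"],1]); o=-Rm.T@t
    return o+d*(z-o[2])/d[2]
E
python3 - <<'E'
from h import *
f=grab_frame("top"); cv2.imwrite("pics/top.png",f[:,:,::-1])
for q in ["rack","tile1_crown","dish","jar","key"]:
    for d in look_for("top",q)[:5]: print(q,round(d["score"],2),toworld("top",d["at"]).round(4))
f=grab_frame("side"); cv2.imwrite("pics/side.png",f[:,:,::-1])
o=get_obs();print(o["time"],o["ee_pos"],o["orientation"],o["gripper_width"])
E
```

```text
rack 0.77 [0.5345 0.0169 0.0219]
tile1_crown 0.84 [0.5599 0.1264 0.0261]
dish 0.62 [0.638  0.0708 0.0318]
dish 0.52 [ 0.5091 -0.0209  0.0277]
jar 0.68 [ 0.5274 -0.0956  0.0663]
key 0.62 [0.4983 0.0449 0.0271]
0.35 [ 0.15021937 -0.60652086  0.24971926] [ 9.92642175e-01  1.21084443e-01 -8.49235761e-06 -2.63068713e-04] 0.08548807125056955
```

View pics/top.png

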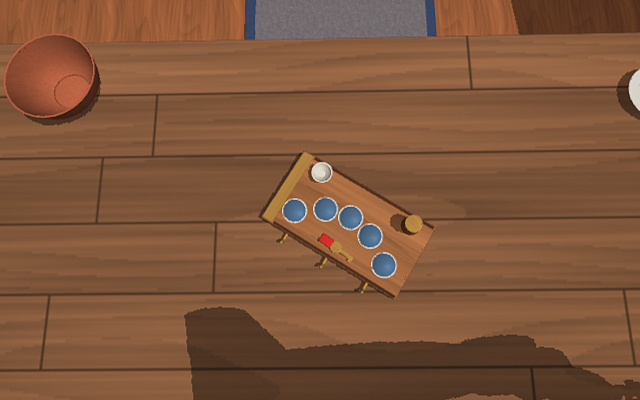

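The top view shows the rack at a slant. The brass end is upper left (~290,187) and the tiles run (294,210), (325,209), (350,217), (370,236), (384,265). The dish is at (321,172), the jar at (412,224) and the key at (335,247). Next I fit the rack pose to the tile blobs.

```bash
cat > fit.py <<'E'
from h import *
T=np.array([[-100,-35],[-50,-1],[0,10],[50,-1],[100,-35]])/1000
def blobs(f):
    hsv=cv2.cvtColor(f,cv2.COLOR_RGB2HSV); m=cv2.inRange(hsv,(95,70,40),(125,255,255))
    n,_,st,ce=cv2.connectedComponentsWithStats(m)
    return [(ce[i],st[i,4]) for i in range(1,n)]
def fit2d(W):
    a=T-T.mean(0); b=W-W.mean(0)
    yaw=np.arctan2((a[:,0]*b[:,1]-a[:,1]*b[:,0]).sum(),(a*b).sum())
    c,s=np.cos(yaw),np.sin(yaw); Rm=np.array([[c,-s],[s,c]])
    t=W.mean(0)-Rm@T.mean(0)
    return Rm,t,yaw,W-(T@Rm.T+t)
E
python3 - <<'E'
from fit import *
f=cv2.imread("pics/top.png")[:,:,::-1].copy()
b=[x for x in blobs(f) if 200<x[1]<900 and 250<x[0][0]<450 and x[0][1]>100]; b.sort(key=lambda x:x[0][0])
print(b)
W=np.array([ray_at_z("top",x[0],0.028)[:2] for x in b]); print(W.round(4))
Rm,t,yaw,r=fit2d(W); print(t,yaw,(r*1000).round(1))
print((T@Rm.T+t).round(4))
E
```

```text
[(array([294.17955801, 210.05524862]), np.int32(362)), (array([325.11699164, 208.70473538]), np.int32(359)), (array([350.3369863 , 217.08219178]), np.int32(365)), (array([369.72631579, 235.53157895]), np.int32(380)), (array([383.66075949, 264.64050633]), np.int32(395))]
[[ 0.563   0.122 ]
 [ 0.5649  0.0622]
 [ 0.548   0.0139]
 [ 0.5122 -0.0221]
 [ 0.4573 -0.0465]]
[0.53961647 0.01933361] -2.1309387062516403 [[-0.1 -0.6]
 [-0.4 -0. ]
 [-0.  -0.1]
 [-0.   0.4]
 [ 0.5  0.3]]
[[ 0.5631  0.1226]
 [ 0.5653  0.0622]
 [ 0.5481  0.014 ]
 [ 0.5122 -0.0225]
 [ 0.4568 -0.0468]]
```

View pics/side.png

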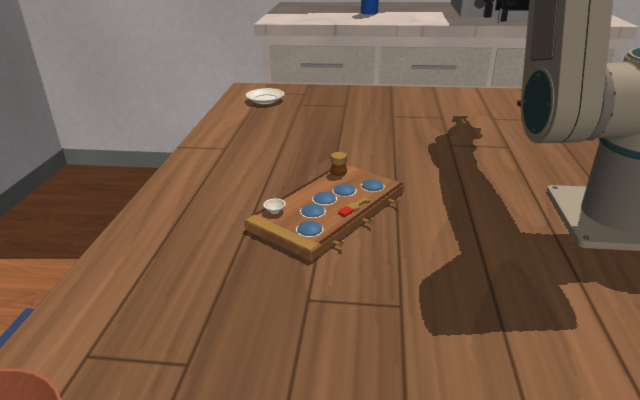

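Fit residuals are about 0.5 mm, and the side view agrees: brass end toward the camera, nothing else on the row. I'll turn the tool so tool x = world +y and tool y = world +x (turn −76.1° about tool z), closing the fingers on the way.

```bash
python3 -m handwheel '[0,0,0,0,0,-0.047,0, 0,0,0,0,0,-0.047,0, 0,0,0,0,0,-0.047,0, 0,0,0,0,0,-0.047,0, 0,0,0,0,0,-0.047,0, 0,0,0,0,0,-0.047,0, 0,0,0,0,0,-0.047,0, 0,0,0,0,0,-0.047,0, 0,0,0,0,0,-0.047,0, 0,0,0,0,0,0,0]' 20
python3 -m handwheel '[0.9,0.51,0,0,0,0,0, 0.9,0.51,0,0,0,0,0, 0.9,0.51,0,0,0,0,0, 0.9,0.51,0,0,0,0,0, 0.9,0.51,0,0,0,0,0, 0.9,0.51,0,0,0,0,0, 0.9,0.51,0,0,0,0,0, 0.9,0.51,0,0,0,0,0, 0.9,0.51,0,0,0,0,0, 0.9,0.51,0,0,0,0,0, 0.9,0.51,0,0,0,0,0, 0.9,0.51,0,0,0,0,0, 0.9,0.51,0,0,0,0,0, 0.9,0.51,0,0,0,0,0, 0.9,0.51,0,0,0,0,0, 0.9,0.51,0,0,0,0,0, 0.9,0.51,0,0,0,0,0, 0,0,0,0,0,0,0]'
```

```text
time: 1.35
ee_pos: [0.1503, -0.6067, 0.25]
orientation: [0.707, 0.707, 0.0, -0.0]
force: [-0.0, 0.3, -0.3]
gripper_width: 0.0
grasp_force: 0.0
time: 3.15
ee_pos: [0.411, -0.145, 0.2502]
orientation: [0.706, 0.708, 0.001, 0.0]
force: [-0.1, -1.1, -0.4]
gripper_width: 0.0001
grasp_force: 0.0
```

```bash
python3 -m handwheel '[0.9,0.5,0,0,0,0,0, 0.9,0.5,0,0,0,0,0, 0.9,0.5,0,0,0,0,0, 0.9,0.5,0,0,0,0,0, 0.9,0.5,0,0,0,0,0, 0.9,0.5,0,0,0,0,0, 0,0,0,0,0,0,0, 0,0,0,0,0,0,0]'
python3 - <<'E'
from fit import *
o=get_obs(); f=grab_frame("wrist"); cv2.imwrite("pics/w1.png",f[:,:,::-1])
c=get_calibration("wrist"); M=np.array(c["tool_from_camera"]); print(M.round(3))
Rt=R.from_quat(o["orientation"]).as_matrix(); p=np.array(o["ee_pos"])
for ce,a in blobs(f):
    if a<300: continue
    d=Rt@M[:3,:3]@np.array([(ce[0]-c["cx"])/c["fx"],(ce[1]-c["cy"])/c["fy"],1]); og=p+Rt@M[:3,3]
    print(ce.round(0),a,(og+d*(0.028-og[2])/d[2]).round(4))
E
```

```text
time: 3.95
ee_pos: [0.4997, 0.0144, 0.2499]
orientation: [0.707, 0.707, -0.0, 0.0]
force: [-1.1, -0.1, 0.7]
gripper_width: -0.0002
grasp_force: 0.0
[[ 0.001 -0.946 -0.324  0.083]
 [ 1.     0.001  0.     0.001]
 [ 0.    -0.324  0.946 -0.124]
 [ 0.     0.     0.     1.   ]]
[380.  74.] 1211 [0.5643 0.1228 0.028 ]
[378. 130.] 1017 [0.5661 0.063  0.028 ]
[362. 170.] 874 [0.5493 0.015  0.028 ]
[332. 198.] 817 [ 0.5135 -0.0211  0.028 ]
[290. 216.] 767 [ 0.4589 -0.0452  0.028 ]
```

View pics/w1.png

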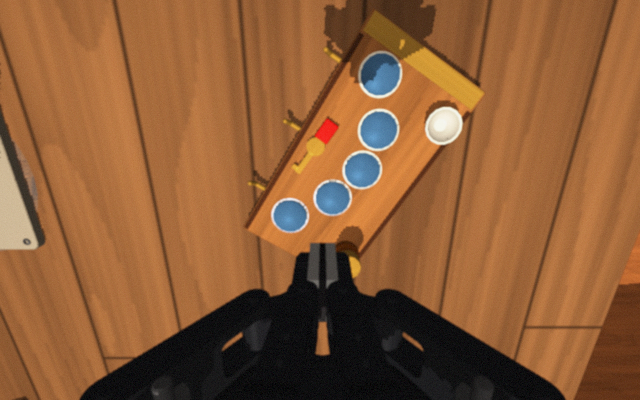

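The wrist view shows the five tiles from (380,74), by the brass end, to (290,216). Its positions agree with the top camera within 1.5 mm, so I average the two. Next: over tile 1 and down to just above it.

```bash
python3 -m handwheel '[0.9,0.53,0,0,0,0,0, 0.9,0.53,0,0,0,0,0, 0.9,0.53,0,0,0,0,0, 0.91,0.54,0,0,0,0,0, 0,0,0.9,0,0,0,0, 0,0,0.9,0,0,0,0, 0,0,0.9,0,0,0,0, 0,0,0.9,0,0,0,0, 0,0,0.9,0,0,0,0, 0,0,0.8,0,0,0,0, 0,0,0.6,0,0,0,0, 0,0,0,0,0,0,0, 0,0,0,0,0,0,0, 0,0,0,0,0,0,0]'
```

```text
time: 5.4
ee_pos: [0.5648, 0.1225, 0.0745]
orientation: [0.707, 0.707, 0.001, 0.001]
force: [0.6, 0.1, 1.3]
gripper_width: 0.0003
grasp_force: 0.0
```

```bash
python3 -m handwheel '[0,0,0.33,0,0,0,0, 0,0,0.33,0,0,0,0, 0,0,0,0,0,0,0, 0,0,0,0,0,0,0]'
python3 -m handwheel '[0,0,0.05,0,0,0,0, 0,0,0.05,0,0,0,0, 0,0,0,0,0,0,0]'
python3 -m handwheel '[0,0,0.05,0,0,0,0, 0,0,0,0,0,0,0]'
```

```text
time: 5.8
ee_pos: [0.563, 0.123, 0.0526]
orientation: [0.707, 0.707, -0.001, -0.0]
force: [-0.5, 0.1, -0.6]
gripper_width: -0.0002
grasp_force: 0.0
time: 6.1
ee_pos: [0.5639, 0.1231, 0.0503]
orientation: [0.707, 0.707, 0.0, 0.0]
force: [-0.5, -0.3, -0.9]
gripper_width: 0.0001
grasp_force: 0.0
time: 6.3
ee_pos: [0.5639, 0.1231, 0.0489]
orientation: [0.707, 0.707, 0.0, 0.0]
force: [0.2, 1.0, 1.1]
gripper_width: -0.0002
grasp_force: 0.4
```

```bash
for i in 1; do python3 -m handwheel '[0,0,0.03,0,0,0,0, 0,0,0,0,0,0,0]'; done
python3 -m handwheel '[0,0,0.02,0,0,0,0, 0,0,0,0,0,0,0]'
```

```text
time: 6.5
ee_pos: [0.5639, 0.1231, 0.0479]
orientation: [0.707, 0.707, 0.0, 0.0]
force: [-0.8, 0.2, 1.7]
gripper_width: -0.0001
grasp_force: 0.6
time: 6.7
ee_pos: [0.5638, 0.1231, 0.0473]
orientation: [0.707, 0.707, 0.0, 0.0]
force: [0.3, 1.0, 0.9]
gripper_width: 0.0001
grasp_force: 0.6
```

```bash
python3 -m handwheel '[0,0,0.015,0,0,0,0, 0,0,0,0,0,0,0, 0,0,0,0,0,0,0]'
python3 - <<'E'
from bench import *
print(get_obs()["force"],get_obs()["ee_pos"])
E
```

```text
time: 7.0
ee_pos: [0.5638, 0.123, 0.0468]
orientation: [0.707, 0.707, 0.0, 0.0]
force: [1.1, 1.0, 1.7]
gripper_width: -0.0003
grasp_force: 0.6
[1.07198433 0.95709111 1.67504679] [0.56382976 0.12304635 0.04681192]
```

```bash
python3 -m handwheel '[0,0,0.01,0,0,0,0, 0,0,0,0,0,0,0]' | sed -n '2p;4p'
python3 -m handwheel '[0,0,0.01,0,0,0,0, 0,0,0,0,0,0,0]' | sed -n '2p;4p'
```

```text
ee_pos: [0.5638, 0.1231, 0.0466]
force: [0.6, 0.4, 2.1]
ee_pos: [0.5639, 0.1231, 0.0465]
force: [0.5, -0.1, 3.2]
```

```bash
python3 -m handwheel '[0,0,0.015,0,0,0,0, 0,0,0,0,0,0,0]' | sed -n '2p;4p'
```

```text
ee_pos: [0.5639, 0.1231, 0.0464]
force: [-0.8, -0.4, 7.4]
```

Tile 1 is on its stop: z holds at about 0.0465 while the force climbs to 7 N. Now I drag at this height to tile 2.

```bash
python3 -m handwheel '[-0.252,0.008,0,0,0,0,0, -0.252,0.008,0,0,0,0,0, -0.252,0.008,0,0,0,0,0, -0.252,0.008,0,0,0,0,0, -0.252,0.008,0,0,0,0,0]' | sed -n '2p;4p'
python3 -m handwheel '[-0.252,0.008,0,0,0,0,0, -0.252,0.008,0,0,0,0,0, -0.252,0.008,0,0,0,0,0, 0,0,0,0,0,0,0]' | sed -n '2p;4p'
```

```text
ee_pos: [0.5642, 0.085, 0.0453]
force: [0.4, 2.8, 1.8]
ee_pos: [0.5665, 0.0613, 0.0464]
force: [0.3, -0.2, 4.9]
```

```bash
python3 -m handwheel '[-0.26,-0.099,0,0,0,0,0, -0.26,-0.099,0,0,0,0,0, -0.26,-0.099,0,0,0,0,0, -0.26,-0.099,0,0,0,0,0, -0.26,-0.099,0,0,0,0,0, -0.26,-0.099,0,0,0,0,0, 0,0,0,0,0,0,0]' | sed -n '2p;4p'
python3 - <<'E'
from fit import *
o=get_obs();f=grab_frame("wrist"); cv2.imwrite("pics/w2.png",f[:,:,::-1]); print(o["ee_pos"],o["force"])
f=grab_frame("top"); cv2.imwrite("pics/t2.png",f[100:330,200:500,::-1])
print([(x[0].round(1),x[1]) for x in blobs(f) if 150<x[1]<900 and 250<x[0][0]<450 and x[0][1]>100])
E
```

```text
ee_pos: [0.5481, 0.0144, 0.0464]
force: [-0.6, 0.3, 5.7]
[0.54809284 0.01439491 0.04638631] [-0.6429452   0.3060214   5.71436326]
[(array([294.3, 210.3]), np.int32(312))]
```

View pics/w2.png

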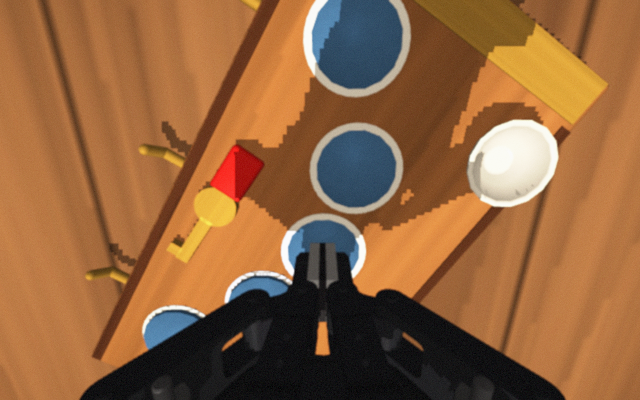

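The wrist view shows tiles 1 (357,45) and 2 (357,168) flush and the fingertips on tile 3 (323,245). Key and dish are undisturbed, and tile 1 in the top view is unmoved, so the rack has not shifted. On to tile 4.

```bash
python3 -m handwheel '[-0.2,-0.196,0,0,0,0,0, -0.2,-0.196,0,0,0,0,0, -0.2,-0.196,0,0,0,0,0, -0.2,-0.196,0,0,0,0,0, -0.2,-0.196,0,0,0,0,0, -0.2,-0.196,0,0,0,0,0, 0,0,0,0,0,0,0]' | sed -n '2p;4p'
```

```text
ee_pos: [0.5123, -0.0215, 0.0464]
force: [1.3, 0.6, 6.5]
```

```bash
python3 -m handwheel '[-0.101,-0.23,0,0,0,0,0, -0.101,-0.23,0,0,0,0,0, -0.101,-0.23,0,0,0,0,0, -0.101,-0.23,0,0,0,0,0, -0.101,-0.23,0,0,0,0,0, -0.101,-0.23,0,0,0,0,0, -0.101,-0.23,0,0,0,0,0, -0.101,-0.23,0,0,0,0,0, 0,0,0,0,0,0,0, 0,0,0,0,0,0,0]' | sed -n '2p;4p'
```

```text
ee_pos: [0.4571, -0.0453, 0.0463]
force: [0.5, -0.2, 6.6]
```

Tile 5 reads the same home height and force. I'll raise the hand straight up, back it off and check.

```bash
python3 -m handwheel '[0,0,-0.3,0,0,0,0, 0,0,-0.8,0,0,0,0, 0,0,-0.9,0,0,0,0, 0,0,-0.9,0,0,0,0, 0,0,-0.9,0,0,0,0, 0,0,-0.9,0,0,0,0, 0,0,-0.9,0,0,0,0, -0.9,0,-0.5,0,0,0,0, -0.9,0,0,0,0,0,0, -0.9,0,0,0,0,0,0, -0.9,0,0,0,0,0,0, -0.9,0,0,0,0,0,0, -0.9,0,0,0,0,0,0, 0,0,0,0,0,0,0, 0,0,0,0,0,0,0]' | sed -n '1,2p;4p'
python3 - <<'E'
from fit import *
f=grab_frame("top"); f2=grab_frame("wrist"); cv2.imwrite("pics/w3.png",f2[:,:,::-1])
b=[x for x in blobs(f) if 150<x[1]<900 and 250<x[0][0]<450 and x[0][1]>100]; b.sort(key=lambda x:x[0][0])
for x in b: print(x[0].round(1),x[1])
E
```

```text
time: 12.5
ee_pos: [0.4561, -0.2064, 0.228]
force: [-0.8, 0.0, 0.2]
[294.3 210.2] 310
[325.3 208.8] 315
[350.4 217.3] 313
[369.5 235.7] 325
[383.6 264.8] 341
```

View pics/w3.png

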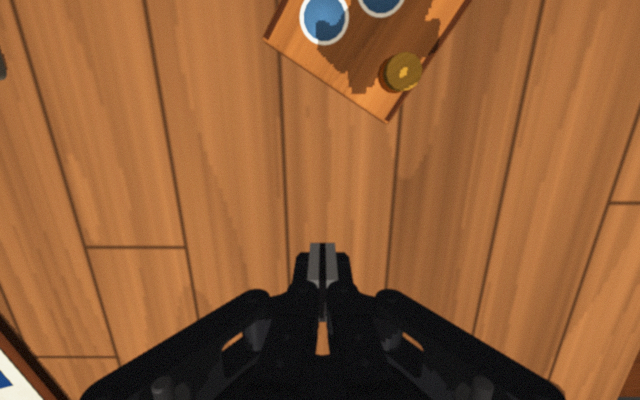

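The hand is clear, with only the rack's bare end in view: tile 5 at (325,18) and the jar standing at (403,72). In the top view all five tile spots are within 0.3 px of the start, and their visible blue areas have each shrunk by a similar amount (360–395 to 310–341 px).

```bash
python3 -c "
from bench import close_job
print(close_job())"
```

```text
the job is handed in; nothing more can be done
None
```

I pressed all five tiles to their stops in one pass from the brass end at about 5–7 N, with no visible shift of the rack and the hand taken clear; the job is handed in, and no verdict was returned.

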